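# Stand the round-bottomed flask in the ring on the stirrer

### The arm

A 6-joint arm with a two-finger parallel gripper is mounted at the origin on a cart in front of the work surface, level with it; the furniture and walls round the work are solid. World frame = base frame: x ahead of the robot, y to its left, z up, the work surface at z = 0. Lengths are in m, angles in rad, forces in N, time in s.
With the tool pointing down it reaches from about 0.35 to 0.775 m from the base axis. Payload 7.3 kg.
Tool frame: the origin (TCP) lies at the very end of the fingers, on their centre line; the grasp point (between the pads) lies 19 mm behind it; z points along the fingers, y is the line along which they close (so a half turn about z gives the same grasp; the last joint's range is limited). The gripper opens to 92 mm and grips with 3 to 60 N. Pads are 19 mm wide; open, the fingers measure 130 mm over their backs; the gripper's body (75 mm by 190 mm) begins 47 mm behind the grasp point.
Start: joints at [1.178, 0.342, 1.524, -0, 1.275, -0.146], TCP at [0.128, 0.509, 0.227] pointing down, gripper open.
Joint ranges: [-2.53, 2.53], [-0.77, 2.02], [0.04, 2.7], [-1, 4.14], [0.28, 2.66], [-3.11, 3.11]. Speed limits (rad/s): [2.57, 2.57, 3.14, 3.14, 3.14, 3.14].

### API

Orientations are given as a unit quaternion [x, y, z, w].
In Python, from bench import r gives the robot as it stands.
- The arm moves only by the tool carry_out, never from a script. Its argument "targets" is one flat list of numbers, 7 for each row, row after row: the shift along the tool's x, y, z in m, then the turn, a rotation vector about the tool's x, y, z in rad, then the closure in counts, from 0 (fully open) to 255 (shut). In form: [x, y, z, wx, wy, wz, fingers, x, y, z, wx, wy, wz, fingers, ...]. A call has exactly 5 rows; each row is the pose to reach, as a shift and turn from the pose commanded when the call began, along the tool's axes at that moment; what a row does not reach only later rows make up. A row lasts 1/8 s, in which the tool goes at most 62.5 mm and 10.7 degrees, less where a joint would pass 70% of its speed; a pose out of reach is approached as far as the arm can. A call with a gripper value outside its range is refused whole. The fingers move at their own pace and stop on an object; "squeeze" is the grip in N (left out, the last holds). Time passes only in rows, so rows that repeat a pose let the fingers close, or fill a call up. It gives the time, the measured TCP pose, the force, the opening and the grip force at its end, in the units of the state.
- r.read_state(): the state, without advancing time (a new reading comes with each control period).
- r.read_camera(name): name is "scene" or "top"; returns a dict with "image" (480x640x3 uint8, red, green, blue), "range_z" (480x640 float32, m along the optical axis (not along the pixel's ray), 0 where there is no reading), "mtx" (3x3 intrinsics, pixels), "rvec" (rotation vector, rad) and "tvec" (3), from world to camera coordinates, as OpenCV has them. Camera axes: x right, y down, z forward; pixel columns grow to the right and rows downward; lengths in m; the calibration is good to about 2 mm. A picture is of the moment at which its call begins.
- r.hand_in(): hands the job in; it is judged then, once.
The state is a dict: "clock": time; "joint_positions": joint angles; "joint_vel": joint speeds; "joint_efforts": joint torques, N m; "position": TCP position; "tcp_rot": TCP orientation; "force": force on the tool from outside, world axes, zero at the start; "ft_torque": the same for the moment, N m; "width": opening from 0.0 (shut) to 1.0 (fully open); "grasp_force": force on a finger pad.
Only numpy, scipy, OpenCV 4.12 (cv2) and the standard library are available. Lean on these libraries where they do the work, as an engineer would, in place of code of your own. Each camera call takes 0.05 s, during which the arm holds its last target. There are 200 camera calls.

### The job

Take the amber round-bottomed flask out of its slanted rest and set it upright in the cork ring on the stirrer plate, so that it sits level and centred with its neck straight up. Lower it until it is fully seated before letting go, do not drop it, lay it down or knock it over, and leave the timer, the petri dish and the white jar where they stand.

Things in the scene. Friction and masses are not known exactly. Their poses are not given: they have to be found in the camera images.
- flask_bulb (a point): Amber round-bottomed flask, empty, 90 g: bulb 66 mm across, neck 24 mm across from 38 to 98 mm from the bulb's centre, then lip (29 mm) and fixed blue stopper (31 mm) ending at 112 mm. This point is the bulb's centre; z runs along the neck to the stopper. It starts leaning 38 degrees from vertical in the rest. It does not right itself: in a ring it keeps the tilt it is left in.
- flask_neck (a point): Middle of the flask's neck, on its axis, 76 mm from the bulb's centre towards the stopper (axes as flask_bulb): the place to grip, across the 24 mm neck. The stopper's top is 36 mm beyond it. Grip it firmly (about 20 N or more; the glass stands it): in a light grip the flask swings between the fingers.
- ring_top (a point): Centre of the top face of the cork ring fixed on the stirrer's white plate (187 mm across): ring 84 mm outside, hole 48 mm, 22 mm high, top 83 mm above the worktop; z up. With the flask seated the bulb's centre is 22.6 mm above this point. The stirrer (blue body, 223 x 210 x 62 mm) is fixed.
- rest_seat (a point): White slanted rest, fixed, base 145 x 84 mm. A sloping cork ring (72 mm outside) carries the bulb; a steel fork, 30 mm wide on a thin post, carries the neck from below, 49 mm from the bulb's centre. The flask lifts out straight up, not along its neck. This point is where the bulb's centre lies, 66 mm above the worktop; the neck leans to the rest's own -x, sideways as seen from the robot, to its right.
- timer: Bystander: white timer with coloured buttons, 66 x 62 x 18 mm, loose; origin at the centre of its underside.
- petri: Bystander: shut petri dish, 60 mm diameter, 13 mm high, loose; origin at the centre of its underside.
- jar: Bystander: white jar, 68 mm diameter, 85 mm high, loose; origin at the centre of its underside.
Mind the look-alikes: they are no part of the job. Leave any turquoise look-alike of the part that bears rest_seat alone.

How it is judged:
By the outcome, as a careful person would: the job done as asked, in the order asked, and still so for the second after the job is handed in, with the robot touching nothing.
It also fails if it takes over 42 s, if anything falls off the work surface, if the arm or the gripper's body presses on something with over 40 N, if the wrist force passes 120 N, or if a joint passes its speed limit or range.

## Working session

There is one attempt and no reset: what is moved stays moved. The work goes in short steps, Python scripts to look and compute and a tool call to move; the robot and the scene stay as the last step left them, time stands still between calls to the robot, and variables do not carry over. Pictures are saved under pics/ and viewed, at most 10 in all, crops included, and the job is handed in when it is done.

Besides the shell and the picture viewer there is one more tool, called after "Emit:" as name(argument=value, ...) on one line, values as JSON. carry_out: Moves the arm, as the interface text tells. Its arguments: {"type":"object","properties":{"targets":{"type":"array","items":{"type":"number"}},"squeeze":{"type":"number"}},"required":["targets"]}

```bash
mkdir -p pics; cat > h.py <<'E'
import numpy as np, cv2
from bench import r
def cam(n):
    c=r.read_camera(n); R=cv2.Rodrigues(np.array(c["rvec"],float))[0]; t=np.array(c["tvec"],float).ravel()
    return c["image"],c["range_z"],np.array(c["mtx"],float),R,t
def cloud(c):
    im,d,K,R,t=c; v,u=np.indices(d.shape)
    p=np.stack([(u-K[0,2])/K[0,0]*d,(v-K[1,2])/K[1,1]*d,d],-1)
    return (p-t)@R
def ray(c,u,v):
    im,d,K,R,t=c; return -R.T@t, R.T@np.linalg.solve(K,np.array([u,v,1.]))
def onz(c,u,v,z):
    o,q=ray(c,u,v); return o+q*(z-o[2])/q[2]
def proj(c,P):
    im,d,K,R,t=c; q=K@(R@np.array(P,float)+t); return q[:2]/q[2]
E
python3 - <<'E'
from h import *
for n in ("scene","top"):
    c=cam(n); cv2.imwrite(f"pics/{n}.png",c[0][:,:,::-1]); print(n,-c[3].T@c[4]); np.save(f"pics/{n}_cl.npy",cloud(c))
print(r.read_state())
E
```

```text
scene [-0.08407129 -0.36411469  0.57246524]
top [0.38264299 0.00128012 0.96090053]
{'clock': 0.1, 'joint_positions': array([ 1.17799592e+00,  3.42645808e-01,  1.52488527e+00,  1.48546812e-05,
        1.27539322e+00, -1.46009726e-01]), 'joint_vel': array([ 0.00038445, -0.0005352 , -0.00104558,  0.00112936,  0.00200755,
       -0.00018599]), 'joint_efforts': array([ 2.03183248e-03, -4.32007492e+01, -2.44692779e+01,  7.19808368e-02,
        5.25587308e-02, -5.27728321e-05]), 'position': array([0.12809986, 0.50877761, 0.22613086]), 'tcp_rot': array([ 1.23084559e-01,  9.92395963e-01, -6.39913310e-04, -1.84061442e-04]), 'force': array([ 0.55183519, -0.06036574, -0.24284666]), 'ft_torque': array([0.00060621, 0.06722754, 0.01974722]), 'grasp_force': 0.0, 'width': 1.0004226085904095}
```

View pics/scene.png

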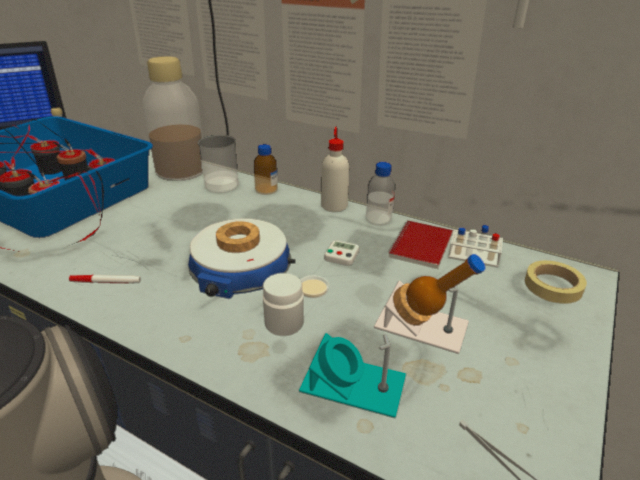

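View pics/top.png

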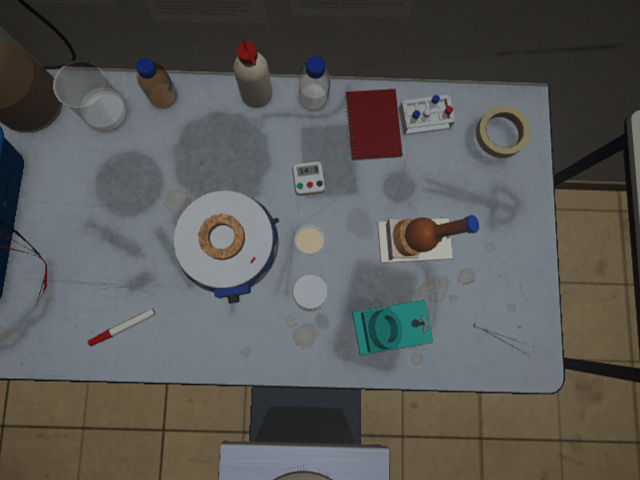

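The scene view shows the amber flask with its blue stopper on the white rest at (428,296), or (424,235) in the top view. The cork ring on the stirrer is at (238,236), or (221,236) in the top view.

Things that could be mistaken for the targets (scene pixels):
- **Flask:** the amber blue-capped bottle at (264,170), clear bottle (381,190).
- **Rest:** the empty turquoise rest at (353,375).
- **Ring:** the tape roll at (556,281).

By the description I choose the flask at (428,296) on the white rest and the ring on the stirrer at (238,236).

```bash
python3 - <<'E'
from h import *
from scipy.optimize import least_squares
C={n:cam(n) for n in("scene","top")}
roi={"scene":(340,230,510,370),"top":(370,195,500,270)}
rr={"scene":(205,215,270,260),"top":(190,205,255,268)}
crops=[]; amb=[];blu=[]
for n in C:
    c=C[n]; hsv=cv2.cvtColor(c[0],cv2.COLOR_RGB2HSV); cl=cloud(c)
    x0,y0,x1,y1=roi[n]; sel=np.zeros(hsv.shape[:2],bool); sel[y0:y1,x0:x1]=1
    H,S,V=[hsv[...,i].astype(int) for i in range(3)]
    a=sel&(H<16)&(S>190)&(V>40)&(c[1]>0)&(cl[...,2]>.03); b=sel&(H>95)&(H<125)&(S>130)&(c[1]>0)
    a=cv2.morphologyEx(a.astype(np.uint8),cv2.MORPH_OPEN,np.ones((3,3)))>0
    print(n,"amber",a.sum(),"blue",b.sum(),"blue med",np.median(cl[b],0), "blue px",np.argwhere(b).mean(0)[::-1])
    amb.append(cl[a]); blu.append(cl[b])
    vis=c[0].copy(); vis[a]=(0,255,0); vis[b]=(255,0,255)
    x0,y0,x1,y1=rr[n]; sel[:]=0; sel[y0:y1,x0:x1]=1
    m=sel&(S>80)&(H<25)&(c[1]>0)&(np.abs(cl[...,2]-.083)<.006)
    # ring outline onto plane z=.083
    if n=="top":
        cnt=max(cv2.findContours(m.astype(np.uint8),cv2.RETR_EXTERNAL,cv2.CHAIN_APPROX_NONE)[0],key=len)[:,0]
        P=np.array([onz(c,u,v,.083)[:2] for u,v in cnt]); (cx,cy),rad=cv2.minEnclosingCircle(P.astype(np.float32)); print("ring circ",cx,cy,rad)
    print("ring",n,m.sum(),"mean",cl[m].mean(0),"bbox mid",(cl[m].min(0)+cl[m].max(0))/2, np.ptp(cl[m],axis=0))
    vis[m]=(0,255,255)
    x0,y0,x1,y1=roi[n]; crops.append(cv2.resize(np.hstack([c[0][y0:y1,x0:x1],vis[y0:y1,x0:x1]]),(780,290)))
cv2.imwrite("pics/crop1.png",np.vstack(crops)[:,:,::-1])
for k,nm in enumerate(["scene","top","both"]):
    P=np.vstack(amb) if k==2 else amb[k]
    f=lambda p:np.concatenate
    # joint fit: centre, axis (unit); each pt on sphere r33 or cylinder r12
    def res(p):
        a=np.array([p[3],p[4],p[5]]);a/=np.linalg.norm(a); d=P-p[:3]; s=d@a
        sph=np.linalg.norm(d,axis=1)-.033; cyl=np.linalg.norm(d-np.outer(s,a),axis=1)-.012
        return np.where(s>.037,cyl,sph)
    g=P[np.argsort(P[:,1])[-len(P)//2:]].mean(0)
    b=least_squares(res,[*(g-[0,0,.02]),0,-.616,.788],loss="soft_l1",f_scale=.002)
    a=b.x[3:]/np.linalg.norm(b.x[3:]); print(nm,"bulb",b.x[:3],"axis",a,"tilt",np.degrees(np.arccos(a[2])),"az",np.degrees(np.arctan2(a[1],a[0])),"rms",np.sqrt(np.mean(res(b.x)**2)), "neck",b.x[:3]+.076*a)
    for n in C: print("  proj",n,proj(C[n],b.x[:3]),proj(C[n],b.x[:3]+.112*a))
E
```

```text
scene amber 303 blue 233 blue med [ 0.5500765  -0.27422576  0.15323812] blue px [475.03004292 258.9527897 ]
ring scene 653 mean [0.52803352 0.16254578 0.08161676] bbox mid [0.53142592 0.16400994 0.08091782] [0.08269995 0.08617585 0.00768661]
top amber 0 blue 173 blue med [ 0.55306879 -0.27172028  0.15727565] blue px [471.87283237 223.60693642]
ring circ 0.5310935378074646 0.16639292240142822 0.041488539427518845
ring top 1022 mean [0.53096293 0.16645877 0.08355278] bbox mid [0.53164942 0.16634809 0.08280934] [0.08194882 0.08148281 0.01153028]
scene bulb [ 0.55056121 -0.21035115  0.06659191] axis [-0.0211713  -0.66143358  0.74970487] tilt 41.43518065576357 az -91.83330891435098 rms 0.0636378235476506 neck [ 0.54895219 -0.2606201   0.12356948]
  proj scene [426.90996566 294.59081846] [481.19814804 267.13204474]
  proj top [423.321851   233.32269595] [477.92782157 227.29767386]<stdin>:34: RuntimeWarning: Mean of empty slice.
  ret = um.true_divide(
Traceback (most recent call last):
ValueError: Initial guess is outside of provided bounds
```

View pics/crop1.png

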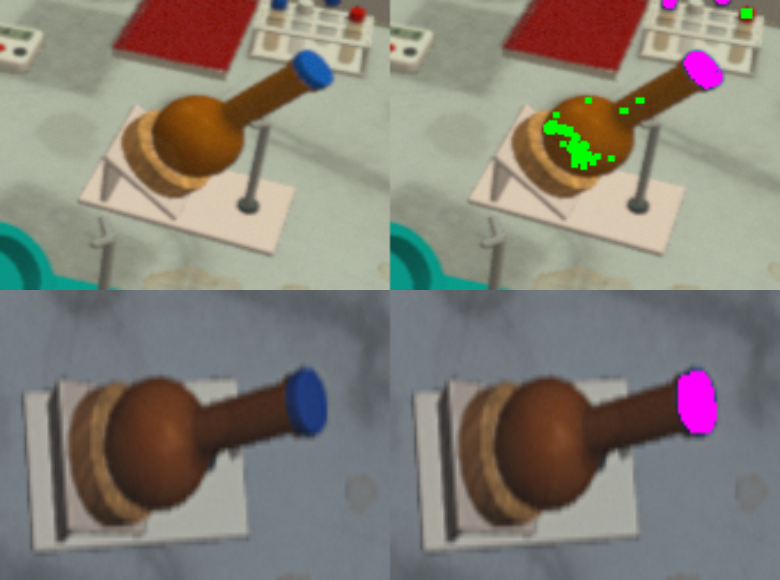

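The crop confirms it: the flask with the blue stopper leans in the white rest, and the turquoise rest is empty. The depth camera gives no reading on the glass, so I'll triangulate from the outlines instead.

```bash
cat > meas.py <<'E'
from h import *
from scipy.optimize import least_squares
roi={"scene":(340,230,490,370),"top":(370,195,500,270)}
C={n:cam(n) for n in roi}; obs={}; crops=[]
for n,c in C.items():
    hsv=cv2.cvtColor(c[0],cv2.COLOR_RGB2HSV); H,S,V=[hsv[...,i].astype(int) for i in range(3)]
    x0,y0,x1,y1=roi[n]; sel=np.zeros(H.shape,bool); sel[y0:y1,x0:x1]=1
    a=(sel&(H<18)&(S>(125 if n=="top" else 170))&(V>30)&(V<(140 if n=="top" else 190))).astype(np.uint8)
    a=cv2.morphologyEx(a,cv2.MORPH_CLOSE,np.ones((5,5)))
    k,lab,st,_=cv2.connectedComponentsWithStats(a); a=(lab==1+np.argmax(st[1:,4])).astype(np.uint8)
    b=sel&(H>95)&(H<125)&(S>130)
    k,lab,st,_=cv2.connectedComponentsWithStats(b.astype(np.uint8)); b=lab==1+np.argmax(st[1:,4])
    D=cv2.distanceTransform(a,cv2.DIST_L2,5); i=D>D.max()-.6; bc=np.argwhere(i).mean(0)[::-1]
    sc=np.argwhere(b).mean(0)[::-1]; ax=(sc-bc)/np.linalg.norm(sc-bc)
    uv=np.argwhere(a)[:,::-1]; s=(uv-bc)@ax; w=(uv-bc)@[-ax[1],ax[0]]; L=np.linalg.norm(sc-bc)
    mid=[]
    for q in np.arange(.62,.86,.06)*L:
        ww=w[np.abs(s-q)<1.5]; m=(ww.min()+ww.max())/2; mid.append(bc+q*ax+m*np.array([-ax[1],ax[0]])); print(n,"neck width",round(np.ptp(ww),1),end=" ")
    obs[n]=(bc,np.array(mid),D.max()); print("\n",n,"bulb",bc,D.max(),"stopper",sc)
    vis=c[0].copy(); vis[a>0]=(0,255,0); vis[b]=(255,0,255)
    for p in [bc,*mid]: vis[int(round(p[1])),int(round(p[0]))]=(255,255,255)
    crops.append(cv2.resize(vis[y0:y1,x0:x1],(390,300)))
cv2.imwrite("pics/mask.png",np.hstack(crops)[:,:,::-1])
def fun(p):
    P=p[:3]; t,z=p[3:]; a=np.array([np.sin(t)*np.cos(z),np.sin(t)*np.sin(z),np.cos(t)]); e=[(t-np.radians(38))/np.radians(1),(P[2]-.066)/.001]
    for n,(bc,mid,_) in obs.items():
        q=proj(C[n],P); e+=list(q-bc); d=proj(C[n],P+.1*a)-q; d/=np.linalg.norm(d); e+=list((mid-q)@[-d[1],d[0]])
    return np.array(e)
s=least_squares(fun,[.55,-.21,.066,.66,-1.57]); t,z=s.x[3:]; a=np.array([np.sin(t)*np.cos(z),np.sin(t)*np.sin(z),np.cos(t)])
print("res",fun(s.x).round(2)); print("bulb",s.x[:3],"tilt,az",np.degrees([t,z]),"axis",a,"neck",s.x[:3]+.076*a)
E
python3 meas.py
```

```text
scene neck width 12.7 scene neck width 12.5 scene neck width 13.0 scene neck width 13.0 
 scene bulb [426.   294.75] 18.575197 stopper [475.94146341 263.29756098]
top neck width 8.4 top neck width 10.0 top neck width 8.6 top neck width 10.2 
 top bulb [423.875 233.25 ] 14.581398 stopper [471.90751445 223.47398844]
res [-0.1   0.12  0.63  0.01 -0.13  0.24 -0.08 -0.14 -0.82  0.14 -0.52  0.14
 -0.28  0.58]
bulb [ 0.5504975  -0.2099479   0.06612084] tilt,az [ 37.89900821 -84.53092824] axis [ 0.05854525 -0.61147525  0.78909472] neck [ 0.55494694 -0.25642002  0.12609204]
```

View pics/mask.png

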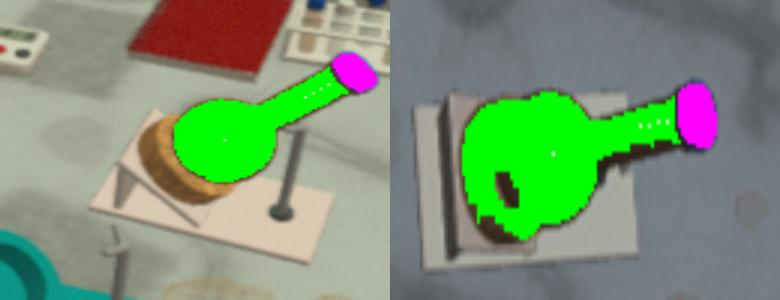

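The scene mask is clean: bulb at (426,294.8) and stopper at (476,263). The top mask clips the dark edge of the neck and takes in some cork, so its azimuth is biased. I'll refine that from the hover pose and start moving now.

```bash
cat > plan.py <<'E'
from h import *
from scipy.spatial.transform import Rotation as Ro
def axis(tilt,az): t,z=np.radians([tilt,az]); return np.array([np.sin(t)*np.cos(z),np.sin(t)*np.sin(z),np.cos(t)])
def ori(a,yaw):   # tool z=-a, tool y horizontal-ish at yaw
    z=-a; y=np.array([np.cos(np.radians(yaw)),np.sin(np.radians(yaw)),0]); y-=z*(y@z); y/=np.linalg.norm(y)
    return Ro.from_matrix(np.stack([np.cross(y,z),y,z],1))
def rel(p0,R0,p1,R1):
    return R0.inv().apply(np.array(p1)-p0).round(4), (R0.inv()*R1).as_rotvec().round(4)
def now():
    s=r.read_state(); return s["position"],Ro.from_quat(s["tcp_rot"]),s
E
python3 - <<'E'
from plan import *
p,R,s=now(); p=np.array([.128,.509,.227]); D=axis(0,0)
W=[([.40,.30,.28],ori(D,40)),([.50,0,.28],ori(D,3)),([.558,-.305,.21],ori(axis(38,-87),3))]
for q,Q in W:
    print(*rel(p,R,q,Q)); p,R=np.array(q),Q
E
```

```text
[-0.3148 -0.1362 -0.053 ] [-5.000e-04  1.000e-04  6.259e-01]
[-0.2941 -0.1162  0.    ] [0.     0.     0.6458]
[-0.3076  0.042   0.07  ] [ 0.      0.6632 -0.    ]
```

Emit:
carry_out(targets=[-0.06, -0.025, -0.02, 0, 0, 0.12, 0, -0.12, -0.05, -0.04, 0, 0, 0.24, 0, -0.17, -0.075, -0.05, 0, 0, 0.36, 0, -0.22, -0.1, -0.05, 0, 0, 0.48, 0, -0.26, -0.11, -0.05, 0, 0, 0.6, 0])

```text
clock: 0.92
position: [0.3551, 0.337, 0.2772]
tcp_rot: [0.413, 0.911, 0.0, 0.0]
force: [0.1, 1.5, 0.1]
width: 1.002
grasp_force: 0.0
```

```bash
python3 - <<'E'
from plan import *
p,R,s=now(); print(s["clock"],p,s["joint_positions"].round(3)); D=axis(0,0)
W=[([.50,0,.28],ori(D,3)),([.558,-.305,.21],ori(axis(38,-87),3))]
for q,Q in W:
    print(*rel(p,R,q,Q)); p,R=np.array(q),Q
E
```

```text
0.925 [0.35507054 0.33704223 0.27722214] [ 0.603  0.239  1.527 -0.     1.374 -0.115]
[-0.3491 -0.1127 -0.0028] [0.0009 0.     0.6659]
[-0.3076  0.042   0.07  ] [ 0.      0.6632 -0.    ]
```

Emit:
carry_out(targets=[-0.06, -0.02, 0, 0, 0, 0.13, 0, -0.12, -0.04, 0, 0, 0, 0.26, 0, -0.18, -0.06, 0, 0, 0, 0.4, 0, -0.23, -0.08, 0, 0, 0, 0.53, 0, -0.28, -0.09, 0, 0, 0, 0.66, 0])

```text
clock: 1.55
position: [0.4718, 0.0675, 0.277]
tcp_rot: [0.686, 0.728, 0.0, 0.0]
force: [1.6, 0.4, 0.0]
width: 1.002
grasp_force: 0.0
```

```bash
python3 - <<'E'
from plan import *
p,R,s=now(); print(s["clock"],p,s["joint_positions"].round(3)); 
print(*rel(p,R,[.558,-.305,.21],ori(axis(38,-87),3)))
E
```

```text
1.55 [0.47179334 0.06749573 0.2769577 ] [-0.019  0.215  1.56   0.     1.366 -0.078]
[-0.3769  0.0641  0.067 ] [-0.0017  0.6631  0.0064]
```

Emit:
carry_out(targets=[-0.05, 0.01, 0, 0, 0.13, 0, 0, -0.1, 0.02, 0, 0, 0.26, 0, 0, -0.16, 0.03, 0.01, 0, 0.4, 0, 0, -0.22, 0.05, 0.02, 0, 0.53, 0, 0, -0.27, 0.06, 0.03, 0, 0.66, 0, 0])

```text
clock: 2.17
position: [0.5491, -0.1987, 0.2466]
tcp_rot: [0.647, 0.689, 0.224, -0.237]
force: [1.6, 0.0, -0.3]
width: 1.001
grasp_force: 0.0
```

```bash
sed -i 's/&(V>30)/\&(V>12)/; s/S>(125/S>(105/' meas.py; python3 - <<'E'
from plan import *
p,R,s=now(); print(s["clock"],p,s["joint_positions"].round(3)); print(R.as_matrix().round(3))
print(*rel(p,R,[.558,-.305,.21],ori(axis(38,-87),3)))
for n in ("scene","top"): cv2.imwrite(f"pics/h_{n}.png",cam(n)[0][:,:,::-1])
a,b=[cv2.imread(f"pics/h_{n}.png") for n in ("scene","top")]
cv2.imwrite("pics/h.png",np.hstack([a[150:450,240:640],b[100:400,240:640]]))
E
```

```text
2.175 [ 0.54914648 -0.19867792  0.2465548 ] [-0.724  0.679  1.087  0.47   1.848 -0.768]
[[-0.051  0.998 -0.037]
 [ 0.786  0.063  0.615]
 [ 0.616  0.002 -0.788]]
[-0.1066  0.0021 -0.0369] [-0.0049 -0.0002  0.0095]
```

View pics/h.png

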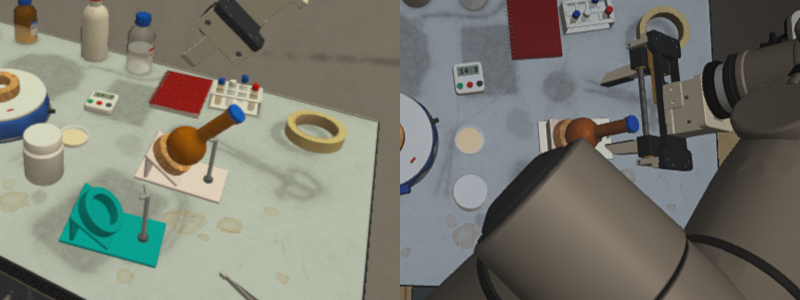

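The hover view shows the open gripper leaning along the neck line, with the flask undisturbed. I'll redo the azimuth from the saved unobstructed pictures with the fixed mask.

```bash
sed -i 's/^C={n:cam(n) for n in roi}/C={n:(cv2.imread(f"pics\/{n}.png")[:,:,::-1].copy(),*cam(n)[1:]) for n in roi}/' meas.py; cat >> meas.py <<'E'
# top view alone: neck midline -> azimuth assuming tilt 38; rest base edge
c=C["top"]; g=c[0].astype(int); m=((g.min(2)>150)&((g.max(2)-g.min(2))<45)).astype(np.uint8); m[:210]=0;m[270:]=0;m[:,:370]=0;m[:,460:]=0
cn=max(cv2.findContours(m,0,cv2.CHAIN_APPROX_NONE)[0],key=cv2.contourArea)
pts=np.array([onz(c,u,v,.008)[:2] for u,v in cn[:,0]]); print("base",cv2.minAreaRect((pts*1000).astype(np.float32)))
E
python3 meas.py
```

```text
scene neck width 12.7 scene neck width 12.7 scene neck width 13.0 scene neck width 13.0 
 scene bulb [426. 295.] 18.781397 stopper [475.97560976 263.36097561]
top neck width 10.6 top neck width 11.2 top neck width 11.2 top neck width 11.2 
 top bulb [412.14285714 236.14285714] 17.187597 stopper [471.89142857 223.56      ]
res [ 1.95 -1.64 -4.24 -0.25  0.82  0.62  0.57  0.37  6.72 -1.75 -0.34 -0.04
 -0.23 -0.42]
bulb [ 0.54866725 -0.20241742  0.06435935] tilt,az [ 39.94576215 -85.66727033] axis [ 0.04850674 -0.64022724  0.76665258] neck [ 0.55235376 -0.25107469  0.12262494]
base ((532.4558715820312, -244.283203125), (41.37139129638672, 70.24378204345703), 5.294021129608154)
```

View pics/mask.png

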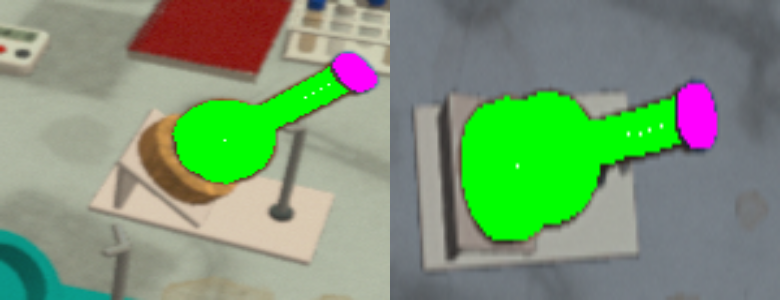

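```bash
cat >> meas.py <<'E'
print("expected top r px", C["top"][2][0,0]*.033/np.sqrt(.895**2))
a_m=cn=None
for tb in (None,np.array([423.875,233.25])):
    obs["top"]=(np.array([0,0]) if tb is None else tb,obs["top"][1],0)
    f2=(lambda p:np.delete(fun(p),[8,9])) if tb is None else fun
    s=least_squares(f2,[.55,-.21,.066,.66,-1.57]); t,z=s.x[3:]; a=np.array([np.sin(t)*np.cos(z),np.sin(t)*np.sin(z),np.cos(t)])
    print("bulb",s.x[:3],"tilt,az",np.degrees([t,z]),"neck",s.x[:3]+.076*a,"top bulb px",proj(C["top"],s.x[:3]),"stopper",proj(C["top"],s.x[:3]+.105*a),proj(C["scene"],s.x[:3]+.105*a),"\n",f2(s.x).round(2))
E
python3 meas.py | tail -5
```

```text
bulb [ 0.54952231 -0.209092    0.06602698] tilt,az [ 37.9124571  -85.08604211] neck [ 0.5535225  -0.25561907  0.12598722] top bulb px [422.59003804 233.89786879] stopper [471.07281479 223.37184969] [474.76887131 263.60481652] 
 [-0.09  0.03 -0.07 -0.04 -0.01 -0.07  0.02 -0.04 -0.16  0.2   0.07 -0.06]
bulb [ 0.55009361 -0.20983564  0.06618752] tilt,az [ 37.64742824 -85.61032965] neck [ 0.55364663 -0.25612033  0.12636312] top bulb px [423.00088058 233.59655962] stopper [471.39891106 223.35292347] [475.08596927 263.4511198 ] 
 [-0.35  0.19  0.49 -0.16 -0.11 -0.17 -0.06 -0.12 -0.87  0.35 -0.09  0.25
  0.1  -0.05]
```

```bash
python3 - <<'E'
from plan import *
p,R,s=now(); B=np.array([.5498,-.2095,.066]); a=axis(38,-85.3); Q=ori(a,4.7)
for L in (.16,.057): print(B+L*a,*rel(p,R,B+L*a,Q))
E
```

```text
[ 0.55787142 -0.3076746   0.19208172] [-0.1234  0.0016 -0.025 ] [ 0.0115  0.0044 -0.0125]
[ 0.55267544 -0.2444747   0.11091661] [-0.1229  0.0004  0.078 ] [ 0.0115  0.0044 -0.0125]
```

Emit:
carry_out(targets=[-0.04, 0, -0.02, 0, 0, -0.01, 0, -0.08, 0, -0.025, 0.01, 0, -0.0125, 0, -0.123, 0.0015, -0.025, 0.0115, 0.0044, -0.0125, 0, -0.123, 0.0015, -0.025, 0.0115, 0.0044, -0.0125, 0, -0.123, 0.0015, -0.025, 0.0115, 0.0044, -0.0125, 0])

```text
clock: 3.1
position: [0.5581, -0.3065, 0.1938]
tcp_rot: [0.64, 0.696, 0.22, -0.239]
force: [1.0, 0.2, 0.4]
width: 1.002
grasp_force: 0.0
```

```bash
python3 - <<'E'
from plan import *
p,R,s=now(); B=np.array([.5498,-.2095,.066]); a=axis(38,-85.3); Q=ori(a,4.7)
print(p,s["joint_positions"].round(3),s["force"])
for L in (.16,.057): print(*rel(p,R,B+L*a,Q))
E
```

```text
[ 0.55812819 -0.3064764   0.19382754] [-0.818  0.878  0.839  0.422  1.94  -0.853] [0.9946584  0.2024681  0.37162345]
[-0.002  -0.0004  0.0007] [0.0002 0.0012 0.0017]
[-0.0019 -0.0004  0.1037] [0.0002 0.0012 0.0017]
```

Emit:
carry_out(targets=[-0.002, 0, 0.025, 0, 0, 0, 0, -0.002, 0, 0.05, 0, 0, 0, 0, -0.002, 0, 0.075, 0, 0, 0, 0, -0.002, 0, 0.103, 0, 0, 0, 0, -0.002, 0, 0.103, 0, 0, 0, 0])

```text
clock: 3.72
position: [0.5524, -0.2437, 0.1102]
tcp_rot: [0.64, 0.696, 0.22, -0.241]
force: [-0.5, -0.6, 0.8]
width: 0.996
grasp_force: 0.0
```

```bash
python3 - <<'E'
from plan import *
p,R,s=now(); B=np.array([.5498,-.2095,.066]); a=axis(38,-85.3); Q=ori(a,4.7)
print(p,s["joint_positions"].round(3),s["force"])
print(*rel(p,R,B+.057*a,Q))
a,b=[cam(n)[0][:,:,::-1] for n in ("scene","top")]
cv2.imwrite("pics/g.png",np.hstack([cv2.resize(a[200:360,370:530],(400,400)),cv2.resize(b[170:290,380:500],(400,400))]))
E
```

```text
[ 0.55237401 -0.24374755  0.11021908] [-0.764  0.862  1.113  0.423  1.688 -0.911] [-0.5189117  -0.56326825  0.75927858]
[-0.0002  0.0002 -0.001 ] [-0.0024 -0.0015  0.0009]
```

View pics/g.png

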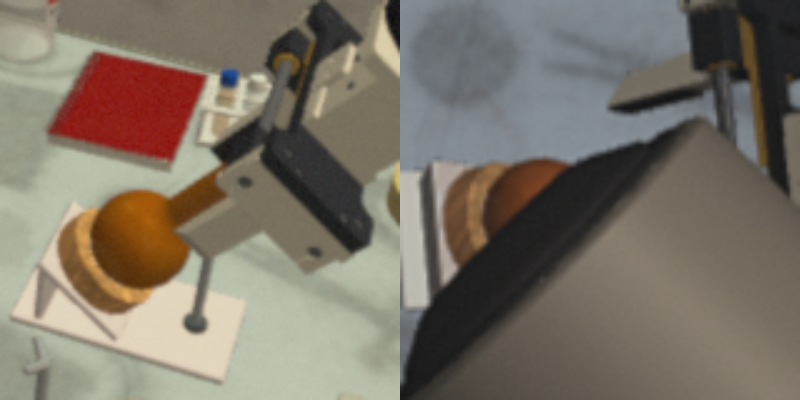

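The fingers straddle the neck above the fork, with the bulb still seated. Closing now.

Emit:
carry_out(targets=[0, 0, -0.001, 0, 0, 0, 120, 0, 0, -0.001, 0, 0, 0, 160, 0, 0, -0.001, 0, 0, 0, 200, 0, 0, -0.001, 0, 0, 0, 255, 0, 0, -0.001, 0, 0, 0, 255], squeeze=30)

```text
clock: 4.45
position: [0.5523, -0.2472, 0.1094]
tcp_rot: [0.641, 0.695, 0.221, -0.24]
force: [-0.0, 0.1, 0.3]
width: 0.5
grasp_force: 0.0
```

Emit:
carry_out(targets=[0, 0, 0, 0, 0, 0, 255, 0, 0, 0, 0, 0, 0, 255, 0, 0, 0, 0, 0, 0, 255, 0, 0, 0, 0, 0, 0, 255, 0, 0, 0, 0, 0, 0, 255])

```text
clock: 5.08
position: [0.5522, -0.247, 0.1094]
tcp_rot: [0.641, 0.695, 0.221, -0.24]
force: [0.3, 0.4, -1.2]
width: 0.289
grasp_force: 58.7
```

```bash
python3 - <<'E'
from plan import *
p,R,s=now(); print(p,s["force"],s["width"]*92,s["grasp_force"]); print(R.as_matrix().round(4))
print(*rel(p,R,p+[0,0,.12],R)); print(s["joint_positions"].round(3))
E
```

```text
[ 0.55221778 -0.24701943  0.10940979] [ 0.30520173  0.36010873 -1.18437172] 26.601396941607717 58.664998097810894
[[-0.0627  0.9967 -0.0512]
 [ 0.7846  0.0809  0.6147]
 [ 0.6169 -0.0016 -0.7871]]
[ 0.074  -0.0002 -0.0944] [0. 0. 0.]
[-0.768  0.865  1.108  0.422  1.69  -0.911]
```

Emit:
carry_out(targets=[0, 0, 0, 0, 0, 0, 255, 0, 0, 0, 0, 0, 0, 255, 0.006, 0, -0.008, 0, 0, 0, 255, 0.012, 0, -0.016, 0, 0, 0, 255, 0.018, 0, -0.024, 0, 0, 0, 255], squeeze=35)

```text
clock: 5.7
position: [0.5526, -0.248, 0.1406]
tcp_rot: [0.641, 0.695, 0.221, -0.24]
force: [-0.2, -0.3, -1.0]
width: 0.284
grasp_force: 62.9
```

```bash
python3 - <<'E'
from plan import *
p,R,s=now(); print(p,s["force"],s["width"]*92,s["grasp_force"])
a=cam("scene")[0][:,:,::-1]
cv2.imwrite("pics/l.png",cv2.resize(a[190:360,370:540],(500,500)))
E
```

```text
[ 0.55258185 -0.24801602  0.14061776] [-0.16392333 -0.32901328 -0.95579058] 26.11294876542363 62.88541814312339
```

View pics/l.png

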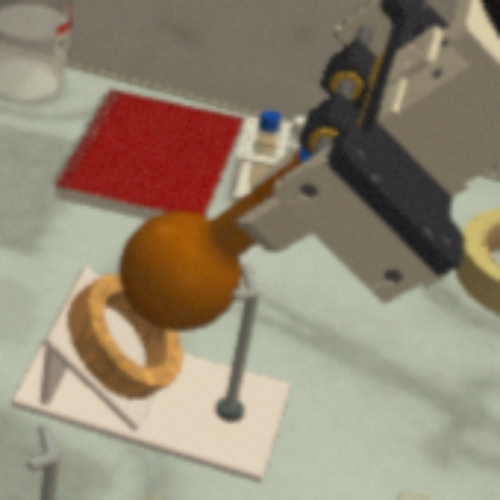

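The scene view shows the bulb clear of the cork ring and the fork, still in line with the fingers. Next: lift, then turn upright on the way to the stirrer.

Emit:
carry_out(targets=[0.018, 0, -0.022, 0, 0, 0, 255, 0.036, 0, -0.045, 0, 0, 0, 255, 0.054, 0, -0.07, 0, 0, 0, 255, 0.068, 0, -0.086, 0, 0, 0, 255, 0.068, 0, -0.086, 0, 0, 0, 255])

```text
clock: 6.38
position: [0.5529, -0.2476, 0.2509]
tcp_rot: [0.641, 0.696, 0.221, -0.238]
force: [-0.4, -0.3, -1.4]
width: 0.288
grasp_force: 62.9
```

```bash
python3 - <<'E'
from plan import *
p,R,s=now(); print(p,s["force"],s["width"]*92,s["grasp_force"],s["joint_positions"].round(3))
Q=ori(axis(0,0),4.7)
print(*rel(p,R,[.545,-.08,.25],Q)); print(*rel(np.array([.545,-.08,.25]),Q,[.531,.1655,.235],Q))
E
```

```text
[ 0.55292769 -0.24758254  0.25090366] [-0.43424429 -0.2950496  -1.42117424] 26.529215426881073 62.8507655672729 [-0.768  0.749  0.941  0.452  1.942 -0.79 ]
[0.1318 0.0057 0.1037] [ 1.800e-03 -6.613e-01 -4.000e-04]
[0.2458 0.0062 0.015 ] [0. 0. 0.]
```

Emit:
carry_out(targets=[0.026, 0.001, 0.02, 0, -0.13, 0, 255, 0.052, 0.002, 0.04, 0, -0.26, 0, 255, 0.078, 0.003, 0.06, 0, -0.4, 0, 255, 0.105, 0.004, 0.082, 0.001, -0.53, 0, 255, 0.132, 0.006, 0.104, 0.0018, -0.6613, 0, 255])

```text
clock: 7.0
position: [0.5442, -0.0782, 0.248]
tcp_rot: [0.678, 0.735, -0.001, -0.001]
force: [-0.1, 0.5, -1.6]
width: 0.289
grasp_force: 63.1
```

Emit:
carry_out(targets=[0.05, 0.001, 0, 0, 0, 0, 255, 0.1, 0.002, 0, 0, 0, 0, 255, 0.15, 0.004, 0, 0, 0, 0, 255, 0.2, 0.005, 0, 0, 0, 0, 255, 0.24, 0.006, 0, 0, 0, 0, 255])

```text
clock: 7.62
position: [0.5303, 0.1623, 0.2481]
tcp_rot: [0.677, 0.736, -0.001, -0.003]
force: [0.3, -0.4, -1.9]
width: 0.287
grasp_force: 63.1
```

Emit:
carry_out(targets=[0, 0, 0, 0, 0, 0, 255, 0, 0, 0, 0, 0, 0, 255, 0, 0, 0, 0, 0, 0, 255, 0, 0, 0, 0, 0, 0, 255, 0, 0, 0, 0, 0, 0, 255])

```text
clock: 8.25
position: [0.5315, 0.1598, 0.2494]
tcp_rot: [0.678, 0.735, -0.0, -0.002]
force: [1.0, 0.8, -0.2]
width: 0.287
grasp_force: 63.1
```

```bash
python3 - <<'E'
from plan import *
p,R,s=now(); print(p,s["force"],s["width"]*92,s["grasp_force"],s["joint_positions"].round(3)); print(R.as_matrix().round(4))
print(*rel(p,R,[.531,.1655,.235],ori(axis(0,0),4.7)))
C={n:cam(n) for n in("scene","top")}
for n in C: cv2.imwrite(f"pics/u_{n}.png",C[n][0][:,:,::-1]); print(n,proj(C[n],p+[0,0,-.057]),proj(C[n],p))
a,b=[C[n][0][:,:,::-1] for n in C]
cv2.imwrite("pics/u.png",np.hstack([cv2.resize(a[100:300,140:340],(400,400)),cv2.resize(b[140:340,120:320],(400,400))]))
E
```

```text
[0.53145576 0.15983934 0.24942254] [ 0.98994768  0.83045983 -0.23526301] 26.411590682376016 63.11056762933731 [0.152 0.383 1.399 0.003 1.362 0.071]
[[-0.0804  0.9968 -0.0032]
 [ 0.9968  0.0804  0.0029]
 [ 0.0032 -0.003  -1.    ]]
[0.0056 0.     0.0144] [-0.003  -0.0032 -0.0015]
scene [234.29521937 180.39051461] [231.35350886 150.46104634]
top [212.87745583 224.16023225] [205.47348423 216.69025918]
```

View pics/u.png

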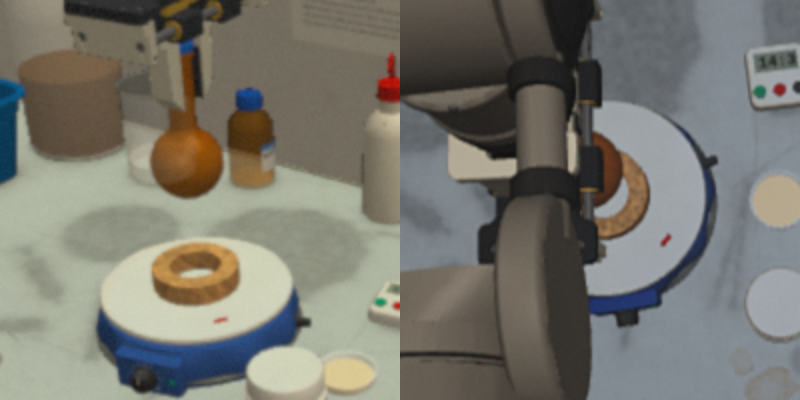

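The scene view shows the flask hanging upright with its bulb near (233.5,180.5), against a predicted (234.3,180.4). Before lowering I'll measure the tilt from the neck midline.

```bash
cat > tilt.py <<'E'
from plan import *
from scipy.optimize import least_squares
def tilt(c,p0,y0,y1,x0=200,x1=262):
    hsv=cv2.cvtColor(c[0],cv2.COLOR_RGB2HSV); H,S,V=[hsv[...,i].astype(int) for i in range(3)]
    a=((H<18)&(S>185)&(V>30)).astype(np.uint8); q=np.zeros_like(a); q[y0:y1,x0:x1]=a[y0:y1,x0:x1]
    k,lab,st,_=cv2.connectedComponentsWithStats(q); q=(lab==1+np.argmax(st[1:,4])).astype(np.uint8)
    D=cv2.distanceTransform(q,cv2.DIST_L2,5); bc=np.argwhere(D>D.max()-.6).mean(0)[::-1]
    rows=[]
    for y in range(y0,int(bc[1]-D.max()*1.12)):
        u=np.where(q[y])[0]
        if len(u): rows.append((y,u.min(),u.max(),(u.min()+u.max())/2))
    b=np.array([onz(c,*bc,p0[2])]); print("bulb px",bc,D.max(),"bulb pos at plane z",p0[2],b[0])
    v=proj(c,b[0]+[0,0,.09])
    for t in rows: print(t, "vertical expects", round(bc[0]+(v[0]-bc[0])*(t[0]-bc[1])/(v[1]-bc[1]),1))
if __name__=="__main__":
    p,R,s=now(); c=cam("scene"); tilt(c,p-[0,0,.057],125,205)
E
python3 tilt.py
```

```text
bulb px [242.88888889 179.33333333] 7.0 bulb pos at plane z 0.19243605449197573 [0.54273981 0.14919339 0.19243605]
(126, np.int64(236), np.int64(236), np.float64(236.0)) vertical expects 238.2
(127, np.int64(234), np.int64(236), np.float64(235.0)) vertical expects 238.3
(128, np.int64(232), np.int64(236), np.float64(234.0)) vertical expects 238.4
(129, np.int64(231), np.int64(235), np.float64(233.0)) vertical expects 238.5
(130, np.int64(231), np.int64(235), np.float64(233.0)) vertical expects 238.6
(131, np.int64(231), np.int64(235), np.float64(233.0)) vertical expects 238.7
(132, np.int64(231), np.int64(235), np.float64(233.0)) vertical expects 238.7
(133, np.int64(231), np.int64(235), np.float64(233.0)) vertical expects 238.8
(134, np.int64(231), np.int64(235), np.float64(233.0)) vertical expects 238.9
(135, np.int64(232), np.int64(235), np.float64(233.5)) vertical expects 239.0
(136, np.int64(232), np.int64(235), np.float64(233.5)) vertical expects 239.1
(137, np.int64(232), np.int64(235), np.float64(233.5)) vertical expects 239.2
(138, np.int64(232), np.int64(235), np.float64(23
[... 1824 characters left out ...]
162, np.int64(231), np.int64(237), np.float64(234.0)) vertical expects 241.4
(163, np.int64(232), np.int64(238), np.float64(235.0)) vertical expects 241.5
(164, np.int64(226), np.int64(239), np.float64(232.5)) vertical expects 241.5
(165, np.int64(227), np.int64(241), np.float64(234.0)) vertical expects 241.6
(166, np.int64(225), np.int64(243), np.float64(234.0)) vertical expects 241.7
(167, np.int64(223), np.int64(244), np.float64(233.5)) vertical expects 241.8
(168, np.int64(222), np.int64(245), np.float64(233.5)) vertical expects 241.9
(169, np.int64(220), np.int64(246), np.float64(233.0)) vertical expects 242.0
(170, np.int64(219), np.int64(247), np.float64(233.0)) vertical expects 242.1
```

```bash
python3 - <<'E'
import cv2,numpy as np
im=cv2.imread("pics/u_scene.png"); h=cv2.cvtColor(im,cv2.COLOR_BGR2HSV)
for y in (121,125,130,136,142,148,152,156,158,160,162,180):
    print(y," ".join(f"{a}/{s}/{v}" for a,s,v in h[y,220:245]))
E
```

```text
121 19/46/95 20/52/118 21/53/130 19/61/129 22/51/109 22/50/97 22/52/88 22/52/88 15/26/80 107/70/76 109/147/78 107/156/72 108/170/93 107/191/120 107/193/132 108/194/142 109/111/115 30/11/97 22/52/112 22/54/119 21/55/129 20/54/138 20/60/140 21/61/137 20/56/137
125 19/59/117 23/54/113 21/57/116 21/56/123 21/54/138 21/55/138 24/54/136 19/56/140 21/53/136 0/7/115 109/139/112 107/197/114 107/199/114 108/179/114 110/161/106 118/112/93 125/84/70 126/61/42 23/34/30 19/54/66 23/55/111 21/56/136 21/57/135 20/57/138 22/58/137
130 23/54/114 19/58/110 22/57/112 23/56/118 20/54/132 21/55/139 21/59/138 21/57/135 23/51/134 22/66/128 15/108/113 16/216/97 15/230/100 15/230/100 15/228/95 14/208/81 8/89/43 0/9/29 15/31/33 15/39/52 17/54/99 20/55/129 18/58/137 20/55/139 23/60/137
136 21/52/112 22/53/110 19/57/112 20/52/113 18/53/125 20/55/139 22/57/135 21/53/136 22/60/136 21/59/138 17/74/127 15/165/105 15/230/100 15/230/101 14/229/97 15/225/86 14/175/54 140/29/26 75/15/33 18/38/34 20/51/75 22/55/116 21/57/138 20/58/137 20/60/135
142 23/57/111 23/48/112 21/51/114 21/53/111 22/58/110 22/55/126 20/60/137 20/
[... 1305 characters left out ...]
102 15/186/103 14/177/105 15/187/108 14/193/107 16/204/110 16/203/108 15/199/105 13/191/92 14/88/93 19/37/110 21/44/115 21/45/113 19/47/115 19/47/114 19/46/116
162 21/33/109 19/39/112 21/43/112 20/42/108 15/60/102 13/139/90 15/169/92 14/179/94 14/174/98 15/185/99 15/175/102 16/194/105 15/187/109 16/189/109 15/192/109 16/201/108 15/209/106 16/229/99 13/124/103 16/65/110 19/42/115 21/45/113 22/40/115 18/44/115 21/43/113
180 16/173/118 15/158/124 15/165/127 15/167/128 15/165/133 15/162/137 16/173/134 15/172/139 15/168/141 16/172/144 15/167/148 15/162/154 15/168/152 15/164/149 16/178/143 15/181/142 15/198/135 15/202/134 17/236/133 15/236/132 15/236/132 15/236/133 16/236/132 16/235/130 15/236/131
```

```bash
python3 - <<'E'
from plan import *
c=cam("scene"); p,R,s=now(); im=cv2.imread("pics/u_scene.png"); h=cv2.cvtColor(im,cv2.COLOR_BGR2HSV).astype(int)
m=((h[...,0]<20)&(h[...,1]>110)&(h[...,2]>60)).astype(np.uint8); m[:150]=0;m[205:]=0;m[:,:205]=0;m[:,257:]=0
for y in (170,174,178,181,184,188,192): u=np.where(m[y])[0]; print(y,u.min(),u.max(),(u.min()+u.max())/2,end=" | ")
u=np.where(m.sum(1)>3)[0]; print("bottom",u.max())
print("bulb scene", onz(c,233.4,180.4,.1924),"tcp",p)
# ring outer top rim in the scene: bright top face hull
d=cloud(c); g=((h[...,0]<25)&(h[...,1]>80)&(np.abs(d[...,2]-.083)<.006)).astype(np.uint8); g[:205]=0;g[262:]=0;g[:,:205]=0;g[:,275:]=0
cn=np.vstack(cv2.findContours(g,0,cv2.CHAIN_APPROX_NONE)[0]); e=cv2.fitEllipse(cv2.convexHull(cn)); print("ellipse",e, "->",onz(c,*e[0],.083))
# hole (plate seen through): inner contour
cs,hi=cv2.findContours(g,cv2.RETR_CCOMP,cv2.CHAIN_APPROX_NONE)
for k,q in enumerate(cs):
    if hi[0][k][3]>=0 and len(q)>20: print("hole",cv2.fitEllipse(q))
print("proj ring top-est",proj(c,[.5311,.1664,.083]))
E
```

```text
170 219 256 237.5 | 174 217 256 236.5 | 178 216 256 236.0 | 181 216 256 236.0 | 184 216 256 236.0 | 188 218 256 237.0 | 192 220 246 233.0 | bottom 197
bulb scene [0.53065048 0.16123129 0.1924    ] tcp [0.53139685 0.16029388 0.24943395]
ellipse ((237.2481689453125, 233.53610229492188), (24.905227661132812, 44.17268371582031), 83.92991638183594) -> [0.52572124 0.16055657 0.083     ]
hole ((237.64002990722656, 233.08660888671875), (11.846174240112305, 24.582765579223633), 83.51470184326172)
proj ring top-est [236.55005824 231.4604218 ]
```

Emit:
carry_out(targets=[0.0025, 0, 0.015, -0.0015, -0.0015, 0, 255, 0.005, 0.001, 0.03, -0.003, -0.003, 0, 255, 0.005, 0.001, 0.05, -0.003, -0.003, 0, 255, 0.005, 0.001, 0.07, -0.003, -0.003, 0, 255, 0.005, 0.001, 0.078, -0.003, -0.003, 0, 255])

```text
clock: 9.07
position: [0.531, 0.1657, 0.1699]
tcp_rot: [0.678, 0.735, -0.001, -0.001]
force: [-0.8, 0.5, -0.5]
width: 0.29
grasp_force: 63.1
```

Emit:
carry_out(targets=[0, 0, 0, 0, 0, 0, 255, 0, 0, 0, 0, 0, 0, 255, 0, 0, 0, 0, 0, 0, 255, 0, 0, 0, 0, 0, 0, 255, 0, 0, 0, 0, 0, 0, 255])

```text
clock: 9.7
position: [0.5318, 0.1657, 0.1716]
tcp_rot: [0.678, 0.735, 0.0, 0.0]
force: [0.3, 1.3, -0.7]
width: 0.283
grasp_force: 63.1
```

```bash
cat > look.py <<'E'
from plan import *
import sys
p,R,s=now(); print(s["clock"],p,s["force"].round(2),s["ft_torque"].round(3),s["grasp_force"]); print(R.as_matrix()[:,2].round(4))
c=cam("scene"); cv2.imwrite("pics/%s.png"%sys.argv[1],c[0][:,:,::-1]); h=cv2.cvtColor(c[0],cv2.COLOR_RGB2HSV).astype(int)
print("pred bulb",proj(c,p-[0,0,.057]))
m=((h[...,0]<20)&(h[...,1]>110))
for y in range(158,246,4):
    u=np.where(m[y,195:285])[0]+195
    g=np.split(u,np.where(np.diff(u)>1)[0]+1); print(y,[(int(q[0]),int(q[-1]),(q[0]+q[-1])/2) for q in g if len(q)>4])
E
python3 look.py d1
```

```text
9.7 [0.5317661  0.16574691 0.17164349] [ 0.34  1.27 -0.72] [-0.138  0.072  0.033] 63.12153993174434
[ 4.e-04  3.e-04 -1.e+00]
pred bulb [235.58868742 217.10657883]
158 [(256, 273, np.float64(264.5))]
162 [(254, 275, np.float64(264.5))]
166 [(254, 275, np.float64(264.5))]
170 [(232, 237, np.float64(234.5)), (254, 274, np.float64(264.0))]
174 [(232, 237, np.float64(234.5)), (255, 269, np.float64(262.0))]
178 [(233, 237, np.float64(235.0)), (256, 269, np.float64(262.5))]
182 [(233, 238, np.float64(235.5)), (256, 269, np.float64(262.5))]
186 [(233, 238, np.float64(235.5)), (256, 276, np.float64(266.0))]
190 [(257, 274, np.float64(265.5))]
194 [(234, 238, np.float64(236.0))]
198 [(227, 238, np.float64(232.5))]
202 [(227, 241, np.float64(234.0))]
206 [(222, 247, np.float64(234.5))]
210 [(219, 250, np.float64(234.5))]
214 [(218, 251, np.float64(234.5))]
218 [(218, 251, np.float64(234.5))]
222 [(219, 250, np.float64(234.5))]
226 [(221, 255, np.float64(238.0))]
230 [(218, 258, np.float64(238.0))]
234 [(216, 233, np.float64(224.5)), (246, 258, np.float64(252.0))]
238 [(217, 229, np.float64(223.0)), (242, 258, np.float64(250.0))]
242 [(218, 257, np.float64(237.5))]
```

The bulb reads about 1.3 px (2.5 mm) left of where it should be over the ring. That agrees with the roughly 2.9 mm grasp offset in tool x. I'll shift by −2.8 mm and lower gently.

Emit:
carry_out(targets=[-0.0014, 0, 0, 0, 0, 0, 255, -0.0028, 0, 0, 0, 0, 0, 255, -0.0028, 0, 0.0025, 0, 0, 0, 255, -0.0028, 0, 0.005, 0, 0, 0, 255, -0.0028, 0, 0.0065, 0, 0, 0, 255])

```text
clock: 10.38
position: [0.5318, 0.1629, 0.1646]
tcp_rot: [0.678, 0.735, -0.0, -0.0]
force: [0.5, 0.2, -0.9]
width: 0.287
grasp_force: 63.1
```

Emit:
carry_out(targets=[0, 0, 0, 0, 0, 0, 255, 0, 0, 0, 0, 0, 0, 255, 0, 0, 0, 0, 0, 0, 255, 0, 0, 0, 0, 0, 0, 255, 0, 0, 0, 0, 0, 0, 255])

```text
clock: 11.0
position: [0.5319, 0.163, 0.1649]
tcp_rot: [0.678, 0.735, 0.0, -0.0]
force: [0.1, 0.2, -1.0]
width: 0.29
grasp_force: 63.1
```

```bash
python3 look.py d2 | grep -v "^1[5-9]"
```

```text
11.0 [0.53190874 0.16295622 0.16492634] [ 0.06  0.24 -0.99] [-0.115  0.033 -0.012] 63.121214266866446
[ 0.e+00  2.e-04 -1.e+00]
pred bulb [237.12250124 220.52422566]
202 [(229, 240, np.float64(234.5))]
206 [(228, 244, np.float64(236.0))]
210 [(223, 249, np.float64(236.0))]
214 [(221, 251, np.float64(236.0))]
218 [(220, 252, np.float64(236.0))]
222 [(220, 252, np.float64(236.0))]
226 [(221, 255, np.float64(238.0))]
230 [(218, 258, np.float64(238.0))]
234 [(216, 258, np.float64(237.0))]
238 [(217, 229, np.float64(223.0)), (237, 258, np.float64(247.5))]
242 [(218, 257, np.float64(237.5))]
```

The bulb is now at u=236.0, as expected over the ring, and still hanging free at −1 N. Lowering in small steps until contact.

Emit:
carry_out(targets=[0, 0, 0.0005, 0, 0, 0, 255, 0, 0, 0.001, 0, 0, 0, 255, 0, 0, 0.0015, 0, 0, 0, 255, 0, 0, 0.002, 0, 0, 0, 255, 0, 0, 0.002, 0, 0, 0, 255])

```text
clock: 11.68
position: [0.5321, 0.163, 0.1632]
tcp_rot: [0.678, 0.735, 0.0, 0.0]
force: [0.4, 0.9, 1.3]
width: 0.286
grasp_force: 62.7
```

Emit:
carry_out(targets=[0, 0, 0.0005, 0, 0, 0, 255, 0, 0, 0.001, 0, 0, 0, 255, 0, 0, 0.001, 0, 0, 0, 255, 0, 0, 0.001, 0, 0, 0, 255, 0, 0, 0.001, 0, 0, 0, 255])

```text
clock: 12.3
position: [0.5324, 0.1632, 0.1629]
tcp_rot: [0.678, 0.735, 0.001, 0.0]
force: [-0.9, 0.3, 6.1]
width: 0.289
grasp_force: 61.7
```

```bash
python3 look.py d3 | grep -v "^1[5-9]"; python3 -c "
import cv2
h=cv2.cvtColor(cv2.imread('pics/d3.png'),cv2.COLOR_BGR2HSV)
for y in (158,161,164,194,198,200,202): print(y,' '.join(f'{a}/{s}/{v}' for a,s,v in h[y,222:246]))"
```

```text
12.3 [0.53241433 0.16316315 0.16286219] [-0.93  0.25  6.14] [-0.02   0.239 -0.005] 61.69133339077234
[ 1.8e-03  7.0e-04 -1.0e+00]
pred bulb [237.29402699 221.32151099]
202 [(229, 240, np.float64(234.5))]
206 [(229, 243, np.float64(236.0))]
210 [(224, 248, np.float64(236.0))]
214 [(221, 251, np.float64(236.0))]
218 [(220, 252, np.float64(236.0))]
222 [(220, 252, np.float64(236.0))]
226 [(221, 255, np.float64(238.0))]
230 [(218, 258, np.float64(238.0))]
234 [(216, 258, np.float64(237.0))]
238 [(217, 258, np.float64(237.5))]
242 [(218, 257, np.float64(237.5))]
158 0/0/38 6/27/47 20/135/72 21/174/98 20/179/104 19/184/111 21/178/110 19/153/102 19/99/77 16/53/62 0/15/52 143/20/52 40/15/51 75/9/55 30/10/52 165/10/51 0/0/49 45/25/41 170/17/46 90/19/41 75/13/38 0/5/48 18/20/65 20/39/79
161 120/7/36 15/13/38 15/15/34 150/23/34 15/32/32 21/68/49 20/121/63 20/153/80 20/152/79 14/101/53 8/27/38 0/6/43 80/18/43 100/18/43 30/7/37 68/28/36 120/7/38 120/30/34 0/0/35 160/23/33 60/14/37 27/38/60 20/51/106 18/58/137
164 75/12/42 0/10/25 15/54/38 26/50/41 18/126/75 20/116/97 18/95/102 22/94/98 19/108/102
[... 440 characters left out ...]
30/161 30/34/137 17/80/96 15/99/90 16/72/89 17/72/95 18/63/106 19/60/123 21/56/133 17/78/125 15/169/113 16/232/109 16/231/108 13/168/112 19/67/134 36/32/168 40/30/181 40/29/182 41/31/181 43/32/182
200 40/31/181 39/32/182 40/30/180 39/28/182 38/31/180 33/31/155 16/109/101 15/180/92 17/226/88 13/185/95 15/193/95 13/168/103 15/164/109 13/162/113 15/209/110 16/218/110 16/220/109 14/189/109 15/89/123 28/40/158 38/28/180 40/32/183 40/30/181 39/30/180
202 40/30/177 41/27/178 38/32/178 38/26/180 42/28/179 34/34/159 19/79/119 15/157/94 15/213/91 14/177/95 15/215/95 15/230/101 16/223/104 16/231/107 16/231/108 17/231/108 16/232/109 17/220/108 17/122/117 23/49/150 40/31/182 42/28/183 39/28/182 41/28/182
```

Contact came at the predicted seat height (TCP z 0.163, +6 N), with the neck midline vertical in view. Releasing gently.

Emit:
carry_out(targets=[0, 0, -0.0003, 0, 0, 0, 255, 0, 0, -0.0005, 0, 0, 0, 180, 0, 0, -0.0005, 0, 0, 0, 174, 0, 0, -0.0005, 0, 0, 0, 168, 0, 0, -0.0005, 0, 0, 0, 160], squeeze=20)

```text
clock: 12.98
position: [0.5316, 0.1628, 0.1619]
tcp_rot: [0.678, 0.735, -0.0, -0.0]
force: [-0.4, -0.6, -0.5]
width: 0.365
grasp_force: 0.0
```

Emit:
carry_out(targets=[0, 0, 0, 0, 0, 0, 150, 0, 0, 0, 0, 0, 0, 120, 0, 0, 0, 0, 0, 0, 80, 0, 0, 0, 0, 0, 0, 40, 0, 0, 0, 0, 0, 0, 20])

```text
clock: 13.6
position: [0.5319, 0.163, 0.1624]
tcp_rot: [0.678, 0.735, 0.0, -0.0]
force: [0.2, -0.5, 0.2]
width: 0.797
grasp_force: 0.0
```

```bash
python3 look.py d4 | grep -v "^1[5-8]"; python3 - <<'E'
from plan import *
print(now()[2]["width"])
E
```

```text
13.6 [0.53189833 0.16295128 0.1624015 ] [ 0.16 -0.48  0.2 ] [-0.125  0.066  0.033] 0.0
[-0.e+00  2.e-04 -1.e+00]
pred bulb [237.23599543 221.67848741]
190 [(227, 238, np.float64(232.5)), (257, 274, np.float64(265.5))]
194 [(228, 239, np.float64(233.5))]
198 [(228, 239, np.float64(233.5))]
202 [(229, 239, np.float64(234.0))]
206 [(229, 243, np.float64(236.0))]
210 [(223, 248, np.float64(235.5))]
214 [(221, 251, np.float64(236.0))]
218 [(220, 252, np.float64(236.0))]
222 [(220, 252, np.float64(236.0))]
226 [(221, 255, np.float64(238.0))]
230 [(218, 258, np.float64(238.0))]
234 [(216, 258, np.float64(237.0))]
238 [(217, 258, np.float64(237.5))]
242 [(218, 257, np.float64(237.5))]
0.8428884571314085
```

Emit:
carry_out(targets=[0, 0, 0, 0, 0, 0, 0, 0, 0, -0.01, 0, 0, 0, 0, 0, 0, -0.04, 0, 0, 0, 0, 0, 0, -0.08, 0, 0, 0, 0, 0, 0, -0.13, 0, 0, 0, 0])

```text
clock: 14.28
position: [0.5315, 0.1628, 0.2938]
tcp_rot: [0.678, 0.735, -0.0, -0.0]
force: [0.8, -0.2, 0.7]
width: 0.999
grasp_force: 0.0
```

Emit:
carry_out(targets=[0, 0, -0.01, 0, 0, 0, 0, -0.04, 0, -0.02, 0, 0, 0, 0, -0.1, 0, -0.02, 0, 0, 0, 0, -0.16, 0, -0.02, 0, 0, 0, 0, -0.22, 0, -0.02, 0, 0, 0, 0])

```text
clock: 14.9
position: [0.5495, -0.058, 0.3121]
tcp_rot: [0.678, 0.735, -0.0, -0.0]
force: [0.7, -0.2, 0.0]
width: 0.999
grasp_force: 0.0
```

Emit:
carry_out(targets=[0, 0, 0, 0, 0, 0, 0, -0.04, 0, 0, 0, 0, 0, 0, -0.08, 0, 0, 0, 0, 0, 0, -0.08, 0, 0, 0, 0, 0, 0, -0.08, 0, 0, 0, 0, 0, 0])

```text
clock: 15.52
position: [0.5562, -0.1348, 0.3121]
tcp_rot: [0.677, 0.736, 0.0, -0.001]
force: [0.2, 0.0, 0.1]
width: 0.999
grasp_force: 0.0
```

```bash
cat > fin.py <<'E'
from plan import *
C={n:cam(n) for n in("scene","top")}
s=now()[2]; print(s["clock"],s["position"],s["force"])
for n,(x0,y0,x1,y1) in {"scene":(205,150,254,246),"top":(180,190,265,275)}.items():
    c=C[n]; h=cv2.cvtColor(c[0],cv2.COLOR_RGB2HSV).astype(int); d=cloud(c)
    b=(h[...,0]>95)&(h[...,0]<125)&(h[...,1]>110)&(d[...,2]>.17); b[:y0]=0;b[y1:]=0;b[:,:x0]=0;b[:,x1:]=0
    if b.sum(): print(n,"stopper px",np.argwhere(b).mean(0)[::-1],np.argwhere(b).min(0)[::-1],np.argwhere(b).max(0)[::-1],"pos",np.median(d[b],0))
    rc=[.5314,.1656]; print("  expected stopper top/mid, bulb, ring",proj(c,[*rc,.2176]),proj(c,[*rc,.2126]),proj(c,[*rc,.1056]),proj(c,[*rc,.083]))
c=C["scene"]; h=cv2.cvtColor(c[0],cv2.COLOR_RGB2HSV).astype(int); m=(h[...,0]<22)&(h[...,1]>110)
for y in range(166,226,4):
    u=np.where(m[y,205:254])[0]+205
    if len(u): print(y,u.min(),u.max(),(u.min()+u.max())/2)
a,b=[C[n][0][:,:,::-1] for n in C]
cv2.imwrite("pics/fin.png",np.hstack([cv2.resize(a[140:320,170:350],(400,400)),cv2.resize(b[150:330,160:340],(400,400))]))
E
python3 fin.py
```

```text
15.625 [ 0.55634193 -0.13451504  0.31243667] [ 0.18789096  0.57500709 -0.51219829]
scene stopper px [230.55072464 168.69565217] [222 164] [238 173] pos [0.52805994 0.16339409 0.21619829]
  expected stopper top/mid, bulb, ring [230.41808875 166.77041496] [230.6816464 169.3707428] [235.9498058  221.34776279] [236.97871816 231.49927764]
top stopper px [204.95876289 221.09965636] [196 212] [214 230] pos [0.53106347 0.16730851 0.21792983]
  expected stopper top/mid, bulb, ring [206.04572739 220.9197046 ] [206.70853612 221.56474935] [219.08406547 233.60860111] [221.32197095 235.78652831]
174 236 237 236.5
178 226 237 231.5
182 226 237 231.5
186 227 238 232.5
190 227 238 232.5
194 228 239 233.5
198 228 239 233.5
202 229 239 234.0
206 228 243 235.5
210 223 248 235.5
214 221 251 236.0
218 220 252 236.0
222 220 252 236.0
```

View pics/fin.png

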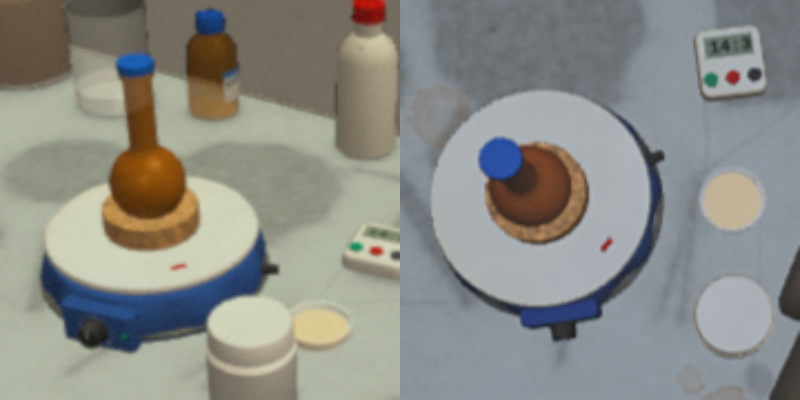

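The final view shows the flask upright in the cork ring, with the stopper at scene (230.6,168.7) against an expected (230.7,169.4). From the top camera its top is at z 0.218, which is the seated height, and within 1 mm of the ring axis. The timer, petri dish and jar are in place and the arm is clear.

```bash
python3 -c "
from bench import r
print(r.hand_in())"
```

```text
the job is handed in; nothing more can be done
None
```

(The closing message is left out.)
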